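# Move the hex-key rack to the other click rail

### The job

The hex-key rack is clicked into the white rail but is wanted on the blue one for the bed job: press the white rail's orange catch to free the rack, slide it out, then slide it into the blue rail from its open end until the catch clicks behind it and it stays locked there by itself. Push gently by feel, never ramming or forcing a rail or a catch, and leave the other things on the table where they are.

Things in the scene. Friction and masses are not known exactly. Their poses are not given: they have to be found in the camera images.
- rack: Black hex-key rack with six steel keys, one rigid object, 0.3 kg +-30%. Foot 80 (x) x 40 (y) x 6 mm, neck 16 mm thick to height 16, upright body 88 (x) x 20 (y) mm from 16 to 52 mm, key tops to 67 mm. Origin: centre of the foot's underside; x along its length, z up. Grip it across the 20 mm at mid-length: no key within 18 mm of the middle. Starts latched in the white rail, x axes parallel.
- dock_a: Rail fixed to the table: white base 200 x 56 mm, rail floor 12 mm above the table. Origin: underside, on the rail's centre line. x runs along the rail from open mouth to closed end (away from the robot), y left, z up. Base spans x -75 to +125. Side walls, 12.5 mm high above the floor and 42.4 mm apart, span x -5 to +100. Never load rail, catch or rack beyond 40 N in all.
- dock_b: Rail fixed to the table: blue base 200 x 56 mm, rail floor 12 mm above the table. Origin: underside, on the rail's centre line. x runs along the rail from open mouth to closed end (away from the robot), y left, z up. Base spans x -75 to +125. Side walls, 12.5 mm high above the floor and 42.4 mm apart, span x -5 to +100. Never load rail, catch or rack beyond 40 N in all.
- lips_a (a point): White rail, its floor's centre line at x +20, where the lips begin. Aluminium lips over x +20 to +80 (entry flared up from x +6) leave 8.5 mm under them for the foot and a 24 mm slot between them; their top is 24.5 mm above the table. So the rack goes in or out lengthwise only, and can be lifted once its foot's front is mouthwards of x +6. Latched, its origin is at x +40.
- mouth_b (a point): Blue rail, its floor's centre line at x -29, the mouth: from here to x -5 the walls flare in from about 52 to 42.4 mm apart (the white rail's too). Bring the rack in level here, foot just above the floor, its front mouthwards of x -42 (the catch may begin there), then slide along +x. Lips as on the white rail.
- lips_b (a point): Blue rail, its floor's centre line at x +20, where its lips begin. Unlike the white one's, this rail's catch, pad, plunger and end stop sit on one carriage clamped anywhere within 20 mm either way along x; where is not measured: find it by feel. The latched rack's origin lies between x +20 and +60. 3.5 mm beyond the click is a rigid end stop: stop pushing at 10 to 14 N.
- press_a (a point): Top centre of the white rail's orange press pad, 30 (x) x 26 (y) mm, 57 mm left (+y) of the centre line, 22 mm above the table. Press straight down: 8 mm travel, about 5 N; at 5 to 6 mm the rack is freed and the sprung plunger pushes it some 14 mm mouthwards over the catch tongue, so it stays free once the pad is let go; then grip it and draw it out. Pulling alone does not free it.
- catch_a (a joint): How far the white rail's catch is pressed down, m: 0 = sprung up, 0.008 = fully down; the latched rack is held by it below about 0.005. 0.003 to 0.0055 while the freed rack's foot lies on its tongue.
- plunger_a (a joint): How far the white rail's brass plunger is pushed in, m: 0 = fully out, about 0.014 with the rack latched.
- catch_b (a joint): How far the blue rail's catch is pressed down, m: 0 = sprung up (nothing over it, or rack clicked home). The foot's front rides down its ramped tongue, from 20 mm before the place of the latched foot's rear edge, against a few N; 0.003 to 0.0055 while the foot lies on it.
- plunger_b (a joint): How far the blue rail's brass plunger is pushed in, m: 0 = fully out; about 0.014 with the rack latched, 0.0175 with it against the end stop. The foot meets it 14 mm before the click; it pushes back with 1.7 N rising to 5 N.
- tape: Red desktop tape dispenser, 150 x 55 mm, 76 mm high. Bystander; origin at the centre of its underside.
- stapler: Grey stapler, 135 x 36 mm, 45 mm high. Bystander; origin at the centre of its underside.
- bracket: Aluminium L-bracket, 50 x 40 mm, 50 mm high. Bystander; origin at the centre of its underside.
- screwdriver: Green-handled screwdriver, 200 mm long, lying down. Bystander; origin at the underside of its middle.
- mug: White mug, 80 mm across, 90 mm high. Bystander; origin at the centre of its underside.
- fittings: Open cardboard tray of fittings, 110 x 80 mm, 30 mm high. Bystander; origin at the centre of its underside.
- pencils: Terracotta pencil pot, 72 mm across, 95 mm high with pencils to 160 mm. Bystander; origin at the centre of its underside.
There are look-alikes about, which are no part of the job. There is more than one size of the rack; the job needs the largest.

How it is judged:
By the outcome, as a careful person would: the job done as asked, in the order asked, and still so for the second after the job is handed in, with the robot touching nothing.
It also fails if it takes over 72 s, if anything falls off the work surface, if the arm or the gripper's body presses on something with over 40 N, if the wrist force passes 120 N, or if a joint passes its speed limit or range.

### The arm

A 7-joint arm with a two-finger parallel gripper is mounted at the origin on the work surface. World frame = base frame: x ahead of the robot, y to its left, z up, the work surface at z = 0. Lengths are in m, angles in rad, forces in N, time in s.
With the tool pointing down it reaches from about 0.35 to 0.9 m from the base axis. Payload 8.1 kg.
Tool frame: the origin (TCP) lies at the centre of the arm's flange, where the gripper is bolted on; the fingertips stand 178 mm ahead of it and the grasp point (between the pads) lies 159 mm ahead of it; x points along the fingers, z is the direction in which the jaws open and shut, and the axes are right-handed (so a half turn about x gives the same grasp; the last joint's range is limited). The gripper opens to 92 mm and grips with 3 to 60 N. Pads are 19 mm wide; open, the fingers measure 130 mm over their backs; the gripper's body (75 mm by 190 mm) begins 47 mm behind the grasp point.
Start: joints at [-1.357, 0.434, 0.025, 1.573, -0.012, 1.134, -0.075], TCP at [0.195, 0.594, 0.405] pointing down, gripper open.
Joint ranges: [-2.62, 2.62], [-0.44, 2.09], [-1.27, 1.32], [0.08, 2.57], [-1.32, 4.46], [0.12, 2], [-2.74, 2.74]. Speed limits (rad/s): [2.22, 2.22, 3.01, 3.01, 3.14, 3.14, 3.14].

### API

Orientations are given as a rotation vector (axis times angle).
In Python, from cell import arm, get_image, search_frame, pinpoint gives the robot as it stands.
- The arm moves only by the tool arm_command, never from a script. Its argument "motion" is a list of rows, each a list of 7 numbers: the finger opening in mm, from 0 to 91.8, then the shift along the tool's x, y, z in mm, then the turn, a rotation vector about the tool's x, y, z in degrees. In form: [[fingers, x, y, z, ax, ay, az], ...]. A call has 1 to 5 rows; each row shifts and turns the commanded pose from where the row before left it, along the tool's axes as they then stand; what a row does not reach is not made up. A row lasts 1/8 s, in which the tool goes at most 62.5 mm and 10.7 degrees, less where a joint would pass 70% of its speed; a pose out of reach is approached as far as the arm can. A call with a gripper value outside its range is refused whole. The fingers move at their own pace and stop on an object; "newtons" is the grip in N (left out, the last holds). Time passes only in rows, so rows that do not move let the fingers close. It gives the time, the measured TCP pose, the force and the opening at its end, in the units of the state.
- arm.observe(): the state, without advancing time (a new reading comes with each control period).
- get_image(name): name is "scene" or "side" or "wrist"; returns a dict with "frame" (384x512x3 uint8, red, green, blue), "range_z" (384x512 float32, m along the optical axis (not along the pixel's ray), 0 where there is no reading), "K" (3x3 intrinsics, pixels), "origin" and "rotation" of the camera in the world; the wrist camera has in their place "tool_from_camera" (4x4, takes a point from camera to tool coordinates, whose origin is the TCP and whose axes are the tool frame's). Camera axes: x right, y down, z forward; pixel columns grow to the right and rows downward; lengths in m; the calibration is good to about 2 mm. The wrist camera is an equidistant fisheye: a pixel r from the principal point sees the ray r / f radians off the axis. A picture is of the moment at which its call begins: read the wrist's pose just before it.
- arm.sign_off(): hands the job in, once; it reports no verdict.
Trained networks look in the newest picture that a camera, given by its name, has taken for a name from the list of things; names that differ only in an ending like _2 or _b are one class to them, and where a whole thing is asked for, a point or a joint stands for the part that bears it (a point fixed in the world has none). Each returns a list of dicts, best first, with "p" (0 to 1); they miss things now and then, are a little off and sometimes report something else, mostly with a low value. They report only what shows in the picture. A call takes as long as a camera call. They do not tell look-alikes from the thing itself.
- search_frame(camera, target): "point" ([x, y, z] in m, in world coordinates, good to about 4 mm: the middle of the surface that is visible of it).
- pinpoint(camera, target): "point" ([x, y, z] in m, in world coordinates, good to about 4 mm: a listed point, or the origin of a listed thing).
The state is a dict: "clock": time; "joints": joint angles; "dq": joint speeds; "joint_efforts": joint torques, N m; "position": TCP position; "ee_rot": TCP orientation; "force": force on the tool from outside, world axes, zero at the start; "ft_torque": the same for the moment, N m; "width": opening from 0.0 (shut) to 1.0 (fully open).
Only numpy, scipy, OpenCV 4.12 (cv2) and the standard library are available. Lean on these libraries where they do the work, as an engineer would, in place of code of your own. Each camera call takes 0.05 s, during which the arm holds its last target. There are 200 camera calls.

## Working session

There is one attempt and no reset: what is moved stays moved. The work goes in short steps, Python scripts to look and compute and a tool call to move; the robot and the scene stay as the last step left them, time stands still between calls to the robot, and variables do not carry over. Pictures are saved under pics/ and viewed, about 8 in all and at most 12, crops included, and the job is handed in when it is done.

Besides the shell and the picture viewer there is one more tool, called after "Request:" as name(argument=value, ...) on one line, values as JSON. arm_command: Moves the arm, as the interface text tells. Its arguments: {"type":"object","properties":{"motion":{"type":"array"},"newtons":{"type":"number"}},"required":["motion"]}

```bash
mkdir -p pics; ls; cat > h.py <<'E'
import numpy as np, cv2
from cell import arm, get_image, search_frame, pinpoint
from scipy.spatial.transform import Rotation as R
def save(n,f): cv2.imwrite(f'pics/{n}.png',cv2.cvtColor(f,cv2.COLOR_RGB2BGR))
def world(im,u,v):
    K=im['K'];z=im['range_z'][v,u]
    return np.array(im['origin'])+np.array(im['rotation'])@(np.linalg.inv(K)@[u,v,1]*z)
def st():
    s=arm.observe();print('t',s['clock'],'p',np.round(s['position'],4),'rv',np.round(s['ee_rot'],4),'F',np.round(s['force'],2),'w',s['width'],'q',np.round(s['joints'],2));return s
E
python3 - <<'E'
from h import *
s=st();print(R.from_rotvec(s['ee_rot']).as_matrix().round(3))
a=get_image('scene');b=get_image('side')
f=np.vstack([a['frame'],b['frame']]);save('a',cv2.resize(a['frame'],(800,600)));save('b',cv2.resize(b['frame'],(800,600)))
for c in('scene','side'):
  for t in('rack','dock_a','dock_b','lips_a','lips_b','mouth_b','press_a'):
    print(c,t,[(np.round(d['point'],3).tolist(),round(d['p'],2)) for d in pinpoint(c,t)][:4])
E
```

```text
pics
t 0.0 p [0.1947 0.5937 0.404 ] rv [-0.9737  1.3437  0.9721] F [-0.3  -0.38 -0.24] w 1.000737033949025 q [-1.36  0.44  0.02  1.57 -0.01  1.13 -0.08]
[[-0.    -0.95   0.312]
 [-0.001  0.312  0.95 ]
 [-1.    -0.    -0.001]]
scene rack [([0.601, -0.059, 0.004], 0.72), ([0.576, -0.19, 0.012], 0.71), ([0.505, -0.309, 0.002], 0.54)]
scene dock_a [([0.504, 0.231, 0.0], 0.95), ([0.538, -0.197, 0.001], 0.83)]
scene dock_b [([0.504, 0.231, 0.0], 0.95), ([0.538, -0.197, 0.001], 0.83)]
scene lips_a [([0.556, -0.188, 0.008], 0.94), ([0.526, 0.233, 0.012], 0.63)]
scene lips_b [([0.556, -0.188, 0.008], 0.94), ([0.526, 0.233, 0.012], 0.63)]
scene mouth_b [([0.474, 0.226, 0.014], 0.98)]
scene press_a [([0.504, -0.143, 0.019], 0.49)]
side rack [([0.6, -0.06, -0.0], 0.62), ([0.576, -0.186, 0.013], 0.6), ([0.504, -0.314, 0.0], 0.59), ([0.504, 0.229, -0.002], 0.19)]
side dock_a [([0.535, -0.196, -0.002], 0.95), ([0.502, 0.228, -0.003], 0.88), ([0.506, -0.147, 0.022], 0.28)]
side dock_b [([0.535, -0.196, -0.002], 0.95), ([0.502, 0.228, -0.003], 0.88), ([0.506, -0.147, 0.022], 0.28)]
side lips_a [([0.528, 0.231, 0.012], 0.87), ([0.556, -0.191, 0.014], 0.86), ([0.598, 0.456, -0.002], 0.42)]
side lips_b [([0.528, 0.231, 0.012], 0.87), ([0.556, -0.191, 0.014], 0.86), ([0.598, 0.456, -0.002], 0.42)]
side mouth_b [([0.474, 0.222, 0.012], 0.82)]
side press_a [([0.504, -0.148, 0.022], 0.43), ([0.497, 0.001, 0.0], 0.42)]
```

View pics/a.png

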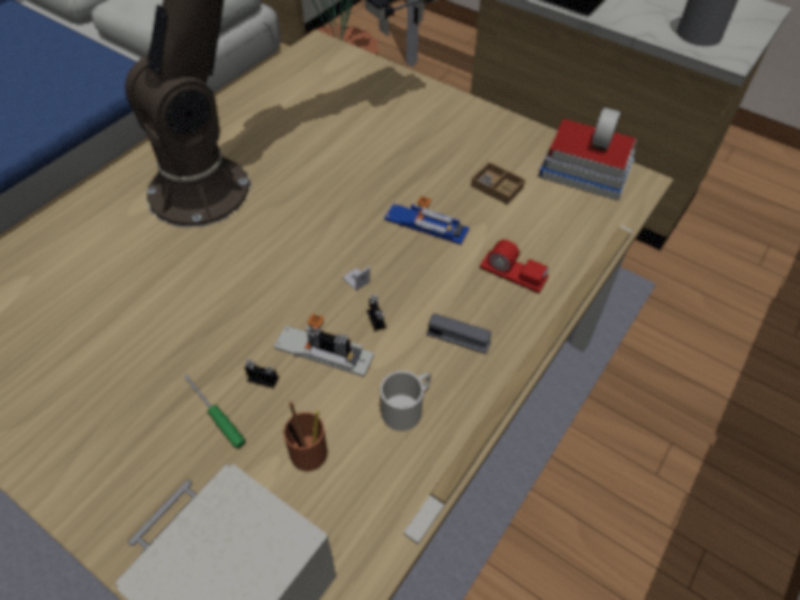

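View pics/b.png

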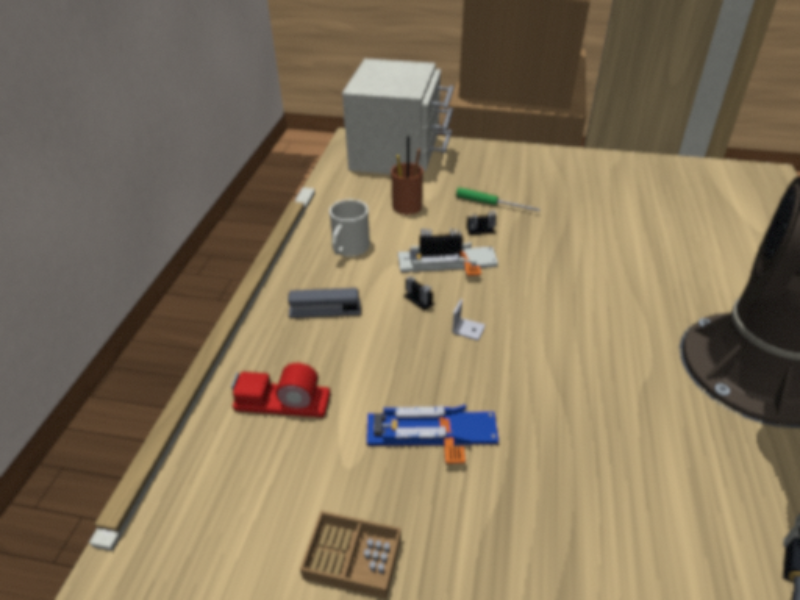

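The scene shows the white rail with its rack at about (335,342) and the blue, empty rail at (428,222). The side view agrees, with the white rail at (447,258) and the blue at (432,427). Two small look-alike racks stand loose beside the white rail. I'll go over the blue rail first, on the way to the white one.

```bash
cat >> h.py <<'E'
def to(x,y,z,ang):
    """remaining shift (tool axes, mm) and turn (deg) to TCP at xyz, tool down, jaw axis at ang deg from world x"""
    s=st();Rm=R.from_rotvec(s['ee_rot']).as_matrix()
    d=Rm.T@(np.array([x,y,z])-s['position'])*1000
    a=np.radians(ang);zt=np.array([np.cos(a),np.sin(a),0]);xt=np.array([0,0,-1.]);T=np.c_[xt,np.cross(zt,xt),zt]
    print('shift',d.round(1),'turn',np.degrees(R.from_matrix(Rm.T@T).as_rotvec()).round(2))
E
python3 - <<'E'
from h import *
im=get_image('wrist');print(im['tool_from_camera'].round(3),im['K'].round(1))
to(.46,.24,.36,101)
E
```

```text
[[-0.001 -0.281  0.96   0.022]
 [-0.    -0.96  -0.281  0.075]
 [ 1.    -0.     0.     0.001]
 [ 0.     0.     0.     1.   ]] [[297.3   0.  249.2]
 [  0.  297.3 194.5]
 [  0.    0.    1. ]]
t 0.85 p [0.1947 0.5939 0.4048] rv [-0.9726  1.3425  0.9727] F [ 0.11  0.5  -0.05] w 1.001415898335495 q [-1.36  0.43  0.03  1.57 -0.01  1.13 -0.08]
shift [  44.7 -362.3 -253.6] turn [-2.916e+01  1.000e-02  0.000e+00]
```

Request:
arm_command(motion=[[0, 4, -36, -25, 0, 0, 0], [0, 4, -36, -25, 0, 0, 0], [0, 4, -36, -25, 0, 0, 0], [0, 4, -36, -25, 0, 0, 0], [0, 4, -36, -25, 0, 0, 0]])

```text
clock: 1.48
position: [0.3276, 0.4178, 0.3848]
ee_rot: [-0.972, 1.342, 0.973]
force: [1.2, -0.0, -0.5]
width: 0.508
```

Request:
arm_command(motion=[[0, 4, -36, -25, 0, 0, 0], [0, 4, -36, -25, 0, 0, 0], [0, 4, -36, -25, -10, 0, 0], [0, 4, -40, -18, -10, 0, 0], [0, 4, -30, -10, -10, 0, 0]])

```text
clock: 2.1
position: [0.4749, 0.2797, 0.3649]
ee_rot: [-1.363, 1.102, 1.362]
force: [0.5, 0.6, -0.2]
width: 0.006
```

```bash
cat >> h.py <<'E'
def wcloud():
    s=arm.observe();im=get_image('wrist');K=im['K'];z=im['range_z']
    v,u=np.mgrid[:384,:512];dx=(u-K[0,2])/K[0,0];dy=(v-K[1,2])/K[1,1];th=np.hypot(dx,dy)
    k=np.tan(th)/np.maximum(th,1e-9)
    P=np.stack([dx*k*z,dy*k*z,z,np.ones_like(z)],-1)@im['tool_from_camera'].T
    W=P[...,:3]@R.from_rotvec(s['ee_rot']).as_matrix().T+s['position']
    W[(z<=0)|(th>1.3)]=np.nan
    return im['frame'],W
E
python3 - <<'E'
from h import *
s=st();f,W=wcloud();np.savez('w1.npz',f=f,W=W);save('c',cv2.resize(f,(800,600)))
for t in('dock_b','lips_b','mouth_b'):print(t,[(np.round(d['point'],4).tolist(),round(d['p'],2)) for d in pinpoint('wrist',t)][:3])
f=f.astype(int);m=(f[...,2]>f[...,0]+40)&(f[...,2]>f[...,1]+30)&(abs(W[...,2]-.012)<.006)&(abs(W[...,1]-.23)<.1)
p=W[m];print(m.sum(),np.median(p[:,2]));r=cv2.minAreaRect((p[:,:2]*1000).astype(np.float32));print(r)
E
```

```text
t 2.1 p [0.4749 0.2797 0.3649] rv [-1.363   1.102   1.3618] F [ 0.52  0.6  -0.19] w 0.005791292452513132 q [-0.67  0.35  0.06  1.81 -0.02  0.98  1.18]
dock_b [([0.5041, 0.229, -0.0014], 0.77)]
lips_b [([0.524, 0.231, 0.0137], 0.95)]
mouth_b [([0.478, 0.2211, 0.0129], 0.63)]
3532 0.010480571289018026
((496.5697937011719, 228.16835021972656), (132.35040283203125, 59.53237533569336), 10.708648681640625)
```

View pics/c.png

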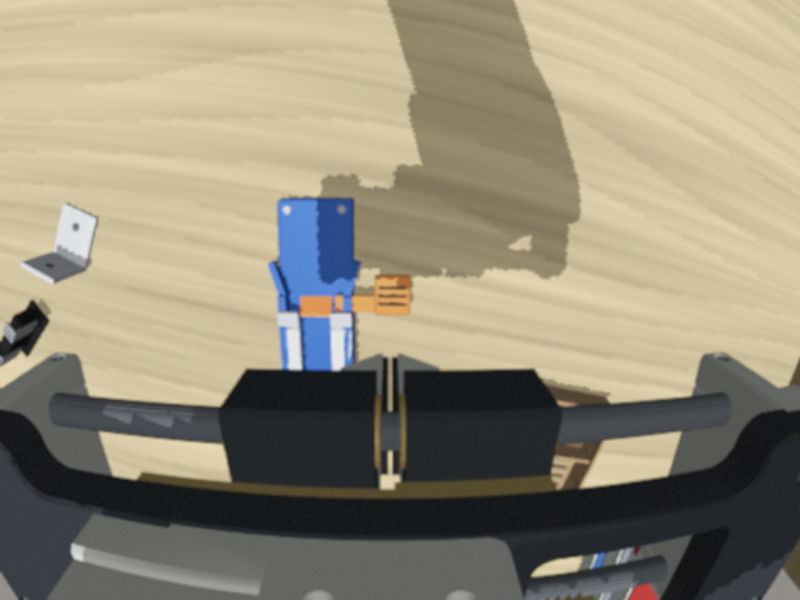

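The blue rail's mouth end is at (316,200), its pad at (393,295) and the lips from about y=315, with the open mouth facing the robot. Next I fit the centre line.

```bash
cat >> h.py <<'E'
def orange(f,W,c,rad=.12):
    f=f.astype(int);m=(f[...,0]>120)&(f[...,0]>1.5*f[...,1])&(f[...,1]>1.5*f[...,2])&(np.hypot(W[...,0]-c[0],W[...,1]-c[1])<rad)
    return W[m]
def fit(p,yaw,o):
    """p: base points; refine yaw and centre line from bins; origin from mouth end at x=-75"""
    for it in range(5):
        Rr=np.array([[np.cos(yaw),np.sin(yaw)],[-np.sin(yaw),np.cos(yaw)]])
        q=(p[:,:2]-o)@Rr.T*1000
        xs=[];cs=[];ws=[]
        for b in range(-72,-34,4):
            k=(abs(q[:,0]-b)<2)&(abs(q[:,1])<45)
            if k.sum()<15: continue
            lo,hi=np.percentile(q[k,1],[1,99]);xs.append(b);cs.append((lo+hi)/2);ws.append(hi-lo)
        pf=np.polyfit(xs,cs,1)
        k=abs(q[:,1]-np.polyval(pf,-70))<20
        x0=np.percentile(q[k,0],.5)
        c=np.polyval(pf,0);yaw+=np.arctan(pf[0])*.7
        o=o+Rr.T@np.array([x0+75,c])/1000
    return o,np.degrees(yaw),np.round(ws,1),np.round(cs,1),x0
E
python3 - <<'E'
from h import *
d=np.load('w1.npz');f,W=d['f'],d['W'];o=np.array([.503,.229])
g=f.astype(int);m=(g[...,2]>1.5*g[...,0])&(g[...,2]>1.3*g[...,1])&(g[...,2]>50)&(abs(W[...,2]-.012)<.006)&(np.hypot(W[...,0]-.5,W[...,1]-.23)<.15)
p=W[m];print(len(p),np.median(p[:,2]))
print(fit(p,.17,o))
print(fit(p,.12,o))
q=orange(f,W,o);print(len(q))
a=np.radians(9.7);Q=(q[:,:2]-o)@np.array([[np.cos(a),-np.sin(a)],[np.sin(a),np.cos(a)]])*1000
k=Q[:,1]>43;print('pad',Q[k].min(0),Q[k].max(0),np.median(q[k,2]));k=Q[:,1]<30;print('tongue',Q[k].min(0),Q[k].max(0))
to(.475,-.20,.36,101)
E
```

```text
3480 0.010484303244930465
(array([0.50521173, 0.23054801]), np.float64(11.657776833393434), array([53.4, 53.9, 53.9, 54.1, 54.2, 54.2, 53. , 53.2, 53.7, 53.6]), array([ 0.2, -0.1, -0.1, -0.2, -0.2, -0.3,  0.3,  0.1, -0. , -0. ]), np.float64(-75.00645569141794))
(array([0.5052198 , 0.23054784]), np.float64(11.629928838377198), array([53.4, 53.9, 53.9, 54.1, 54.2, 54.2, 53. , 53.2, 53.7, 53.6]), array([ 0.1, -0.1, -0.2, -0.3, -0.2, -0.4,  0.2,  0.1, -0.1, -0.1]), np.float64(-75.00936385259715))
95
pad [-20.6731007  45.6887427] [-11.68230544  68.3824986 ] 0.020357684867108816
tongue [  1.24966258 -10.24165861] [10.90223674 17.56494251]
t 2.3 p [0.4736 0.2813 0.3645] rv [-1.3574  1.1062  1.3581] F [-1.54 -0.02  0.19] w 0.004790937722575572 q [-0.68  0.35  0.06  1.81 -0.02  0.98  1.17]
shift [   4.5   96.  -471.7] turn [ 0.67  0.01 -0.03]
```

Request:
arm_command(motion=[[0, 0, 10, -48, 0, 0, 0], [0, 0, 10, -48, 0, 0, 0], [0, 0, 10, -48, 0, 0, 0], [0, 0, 10, -48, 0, 0, 0], [0, 0, 10, -48, 0, 0, 0]])

```text
clock: 2.92
position: [0.4729, 0.0362, 0.3651]
ee_rot: [-1.36, 1.103, 1.36]
force: [1.1, -0.7, 0.2]
width: 0.004
```

Request:
arm_command(motion=[[0, 0, 10, -48, 0, 0, 0], [0, 0, 10, -48, 0, 0, 0], [0, 0, 10, -48, 0, 0, 0], [0, 0, 10, -48, 0, 0, 0], [0, 0, 6, -40, 0, 0, 0]])

```text
clock: 3.55
position: [0.476, -0.2006, 0.3651]
ee_rot: [-1.359, 1.104, 1.359]
force: [0.5, 0.5, 0.6]
width: 0.007
```

```bash
python3 - <<'E'
from h import *
arm.observe();get_image('side');st();f,W=wcloud();np.savez('w2.npz',f=f,W=W);save('d',cv2.resize(f,(800,600)))
for t in('dock_a','lips_a','rack','press_a'):print(t,[(np.round(d['point'],4).tolist(),round(d['p'],2)) for d in pinpoint('wrist',t)][:3])
E
```

```text
t 3.6 p [ 0.4757 -0.2057  0.3654] rv [-1.3586  1.109   1.3533] F [ 0.22 -5.9   0.49] w 0.007139707597252023 q [ 0.08  0.3   0.29  1.9  -0.1   0.95  2.18]
dock_a [([0.5389, -0.1964, -0.0028], 0.88), ([0.5093, 0.2301, -0.0004], 0.76)]
lips_a [([0.5236, 0.2352, 0.0126], 0.88)]
rack [([0.5075, -0.3115, -0.0013], 0.83)]
press_a [([0.5044, -0.1516, 0.0255], 0.65)]
```

View pics/d.png

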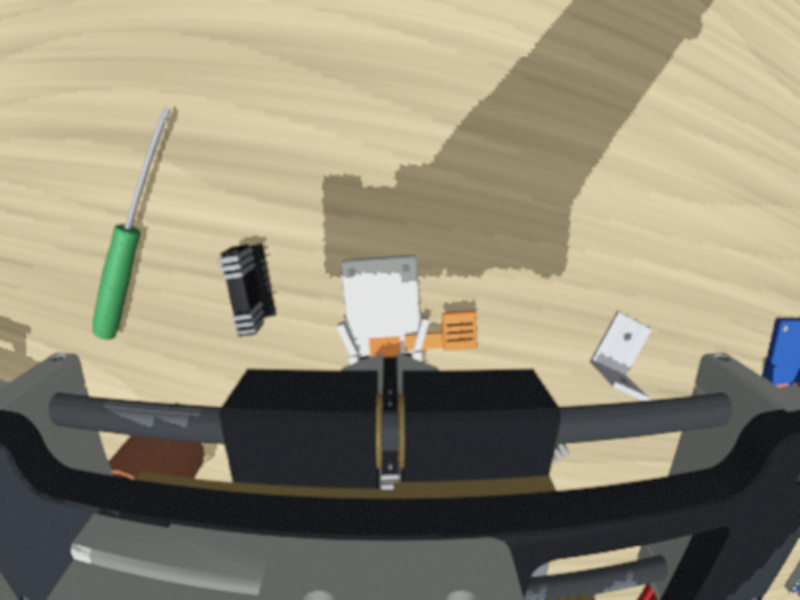

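The white base's mouth end is at (380,260) and its pad at (460,330), with a small decoy rack at (248,288). Now to fit it.

```bash
python3 - <<'E'
from h import *
f,W=wcloud();np.savez('w2.npz',f=f,W=W);o=np.array([.537,-.196])
g=f.astype(int)
m=(abs(W[...,2]-.0115)<.005)&(np.hypot(W[...,0]-o[0],W[...,1]-o[1])<.12)&(g.max(-1)-g.min(-1)<25)
p=W[m];print(len(p),np.median(p[:,2]))
for y in(.15,.2):print(fit(p,y,o))
o,yd,*_=fit(p,.18,o);a=np.radians(yd)
q=orange(f,W,o);Q=(q[:,:2]-o)@np.array([[np.cos(a),-np.sin(a)],[np.sin(a),np.cos(a)]])*1000
k=Q[:,1]>43;print('pad',np.percentile(Q[k],[1,50,99],axis=0),np.median(q[k,2]),q[k].mean(0));k=Q[:,1]<30;print('tongue',Q[k].min(0),Q[k].max(0))
E
```

```text
2642 0.010545446677119236
(array([ 0.53875477, -0.19693936]), np.float64(15.70238454824926), array([55. , 54.5, 55.4, 54.2, 54.3, 54.5, 54.2, 54.3, 55.1, 54.6]), array([-0.7, -0.2, -0.2,  0.2, -0.2, -0.5, -0.5, -0.2, -0.2, -0.3]), np.float64(-75.02941009125136))
(array([ 0.53869376, -0.19678913]), np.float64(15.872407921459748), array([55. , 54.4, 55.4, 54.2, 54.3, 54.5, 54.2, 54.9, 55.1, 54.7]), array([-0.5,  0. , -0. ,  0.4,  0. , -0.3, -0.4,  0.2, -0.1, -0.1]), np.float64(-75.00857436069946))
pad [[-32.76152471  44.10782734]
 [-32.01907924  55.42727294]
 [ -7.86724635  67.85321883]] 0.019376652695356933 [ 0.49593416 -0.15130063  0.01937654]
tongue [-11.87066016 -10.10311736] [ 0.51751604 10.76687954]
```

```bash
python3 -c "
from h import *
to(.5045,-.1485,.23,15.5)"
```

```text
t 3.9 p [ 0.4765 -0.1982  0.3647] rv [-1.3607  1.1023  1.3617] F [ 0.02 -0.02  0.93] w 0.0037206967618763818 q [ 0.07  0.3   0.28  1.91 -0.1   0.95  2.18]
shift [134.8 -37.6  42.7] turn [ 8.646e+01  5.000e-02 -3.000e-02]
```

Request:
arm_command(motion=[[0, 5, -38, 43, 0, 0, 0], [0, 15, 0, 0, 10.5, 0, 0], [0, 15, 0, 0, 10.5, 0, 0], [0, 15, 0, 0, 10.5, 0, 0], [0, 15, 0, 0, 10.5, 0, 0]])

```text
clock: 4.53
position: [0.5048, -0.1485, 0.2993]
ee_rot: [-0.81, 1.414, 0.811]
force: [0.2, -0.2, 0.8]
width: 0.002
```

Request:
arm_command(motion=[[0, 15, 0, 0, 10.5, 0, 0], [0, 15, 0, 0, 10.5, 0, 0], [0, 15, 0, 0, 10.5, 0, 0], [0, 13, 0, 0, 10.5, 0, 0], [0, 0, 0, 0, 2.5, 0, 0]])

```text
clock: 5.15
position: [0.5046, -0.1485, 0.241]
ee_rot: [-0.21, 1.562, 0.212]
force: [-1.1, -0.3, 0.0]
width: 0.005
```

```bash
python3 - <<'E'
from h import *
to(.5045,-.1485,.23,15.5)
f,W=wcloud();save('e',cv2.resize(f,(800,600)));np.savez('w3.npz',f=f,W=W)
q=orange(f,W,[.5045,-.1485],.1);print(len(q),np.percentile(q,[2,50,98],axis=0))
to(.5045,-.1485,.23,15.5)
E
```

```text
t 5.15 p [ 0.5046 -0.1485  0.241 ] rv [-0.2101  1.5623  0.2116] F [-1.11 -0.32  0.04] w 0.004675955980635205 q [-0.22  0.53  0.56  2.02 -0.43  0.71  0.88]
shift [11.  0. -0.] turn [-0.11 -0.1  -0.07]
924 [[ 0.4912693  -0.15583903  0.0188999 ]
 [ 0.50528619 -0.14371972  0.02045114]
 [ 0.51961651 -0.13283657  0.02175008]]
t 5.2 p [ 0.5048 -0.1489  0.2416] rv [-0.2102  1.5614  0.2111] F [ 0.53 -1.79  0.39] w 0.002933075851872763 q [-0.22  0.53  0.56  2.02 -0.43  0.71  0.88]
shift [11.6  0.5 -0.2] turn [-0.13 -0.04 -0.04]
```

View pics/e.png

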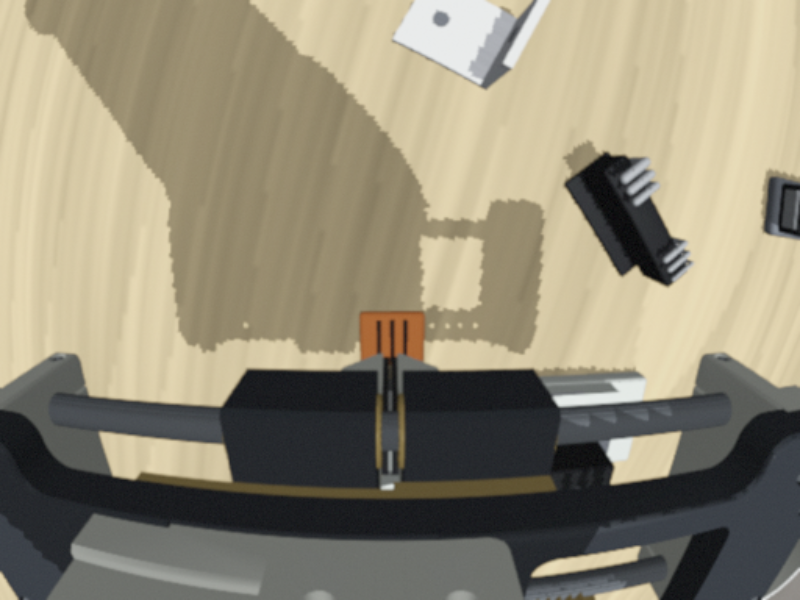

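Request:
arm_command(motion=[[0, 15, 0, 0, 0, 0, 0], [0, 15, 0, 0, 0, 0, 0], [0, 6, 0, 0, 0, 0, 0], [0, 2, 0, 0, 0, 0, 0], [0, 2, 0, 0, 0, 0, 0]])

```text
clock: 5.82
position: [0.5048, -0.1504, 0.2018]
ee_rot: [-0.21, 1.56, 0.21]
force: [-0.4, -0.6, -0.2]
width: 0.005
```

Request:
arm_command(motion=[[0, 2, 0, 0, 0, 0, 0], [0, 1.5, 0, 0, 0, 0, 0], [0, 1.5, 0, 0, 0, 0, 0]])

```text
clock: 6.2
position: [0.5048, -0.1503, 0.1969]
ee_rot: [-0.21, 1.56, 0.21]
force: [0.3, 0.2, 3.7]
width: 0.005
```

Request:
arm_command(motion=[[0, 1.5, 0, 0, 0, 0, 0], [0, 1.5, 0, 0, 0, 0, 0], [0, 1, 0, 0, 0, 0, 0]])

```text
clock: 6.58
position: [0.5049, -0.1502, 0.1927]
ee_rot: [-0.21, 1.56, 0.21]
force: [0.7, -0.4, 4.1]
width: 0.002
```

Request:
arm_command(motion=[[0, 1, 0, 0, 0, 0, 0], [0, 0.5, 0, 0, 0, 0, 0], [0, 0, 0, 0, 0, 0, 0]])

```text
clock: 6.95
position: [0.5048, -0.1502, 0.1918]
ee_rot: [-0.21, 1.56, 0.21]
force: [-2.0, 1.5, 14.6]
width: 0.004
```

```bash
python3 - <<'E'
from h import *
st()
for c in('scene','side'):
  get_image(c)
  print(c,[(np.round(d['point'],4).tolist(),round(d['p'],2)) for d in pinpoint(c,'rack')])
E
```

```text
t 6.95 p [ 0.5048 -0.1502  0.1918] rv [-0.2098  1.5598  0.2104] F [-1.97  1.54 14.61] w 0.00431033818720827 q [-0.17  0.6   0.5   2.05 -0.49  0.61  0.94]
scene [([0.5537, -0.1961, 0.009], 0.88), ([0.5022, -0.3086, -0.0009], 0.81), ([0.598, -0.0622, 0.0011], 0.71), ([0.5041, 0.2312, 0.0026], 0.19)]
side [([0.5563, -0.1929, 0.0174], 0.69), ([0.6023, -0.0598, -0.0007], 0.62)]
```

Request:
arm_command(motion=[[0, -10, 0, 0, 0, 0, 0], [0, -40, 0, 0, 0, 0, 0], [0, -45, 0, 0, -10.5, 0, 0], [0, -45, 0, 0, -10.5, 0, 0], [0, -20, 0, 0, -10.5, 0, 0]])

```text
clock: 7.78
position: [0.5048, -0.1504, 0.3536]
ee_rot: [-0.644, 1.471, 0.642]
force: [-0.5, -0.3, -0.7]
width: 0.005
```

Request:
arm_command(motion=[[0, 0, 0, 0, -10.5, 0, 0], [0, 0, 0, 0, -10.5, 0, 0], [0, 0, 0, 0, -10.5, 0, 0], [0, 0, 0, 0, -10.5, 0, 0], [0, 0, 0, 0, -10.5, 0, 0]])

```text
clock: 8.4
position: [0.5043, -0.1501, 0.351]
ee_rot: [-1.332, 1.125, 1.334]
force: [-0.1, 0.2, 0.6]
width: 0.009
```

```bash
python3 -c "
from h import *
to(.635,-.17,.36,105.5)"
```

```text
t 8.4 p [ 0.5043 -0.1501  0.351 ] rv [-1.3321  1.1251  1.3336] F [-0.11  0.25  0.59] w 0.008983076278395319 q [-0.04  0.33  0.3   1.9  -0.12  0.93  2.05]
shift [  -9.1 -125.4  -41.6] turn [-5.81  0.02 -0.06]
```

Request:
arm_command(motion=[[0, -3, -42, -14, 0, 0, 0], [0, -3, -42, -14, 0, 0, 0], [0, -3, -41, -14, 0, 0, 0], [60, 0, 0, 0, -5.8, 0, 0], [60, 0, 0, 0, 0, 0, 0]])

```text
clock: 9.02
position: [0.6347, -0.1714, 0.3595]
ee_rot: [-1.4, 1.074, 1.402]
force: [0.5, -0.4, 0.4]
width: 0.169
```

```bash
python3 - <<'E'
from h import *
st();f,W=wcloud();save('f',cv2.resize(f,(800,600)));np.savez('w4.npz',f=f,W=W)
for t in('rack','dock_a','lips_a'):print(t,[(np.round(d['point'],4).tolist(),round(d['p'],2)) for d in pinpoint('wrist',t)][:3])
m=(abs(W[...,2]-.070)<.011)&(np.hypot(W[...,0]-.56,W[...,1]+.195)<.07)
p=W[m];print(len(p),p.min(0),p.max(0),np.median(p[:,2]));print(cv2.minAreaRect((p[:,:2]*1000).astype(np.float32)))
m=(abs(W[...,2]-.062)<.004)&(np.hypot(W[...,0]-.56,W[...,1]+.195)<.07)
p=W[m];print(len(p));print(cv2.minAreaRect((p[:,:2]*1000).astype(np.float32)))
E
```

```text
t 9.025 p [ 0.6347 -0.1714  0.3595] rv [-1.3997  1.0736  1.4021] F [ 0.54 -0.41  0.41] w 0.1691239978554778 q [ 0.01  0.53  0.27  1.56 -0.15  1.08  2.15]
rack [([0.5578, -0.1925, 0.0204], 0.8), ([0.5059, -0.3159, -0.0015], 0.57), ([0.5975, -0.0593, 0.0061], 0.56)]
dock_a [([0.539, -0.1965, -0.0004], 0.77)]
lips_a [([0.5598, -0.1917, 0.0117], 0.62), ([0.6844, -0.3809, 0.0003], 0.56)]
2179 [ 0.51788758 -0.21232234  0.05921127] [ 0.6052026  -0.17007693  0.07977817] 0.06619730236882593
((562.000244140625, -192.65933227539062), (86.81613159179688, 23.623380661010742), 15.422908782958984)
1027
((561.9822998046875, -192.5944366455078), (86.81613159179688, 23.488754272460938), 15.422908782958984)
```

View pics/f.png

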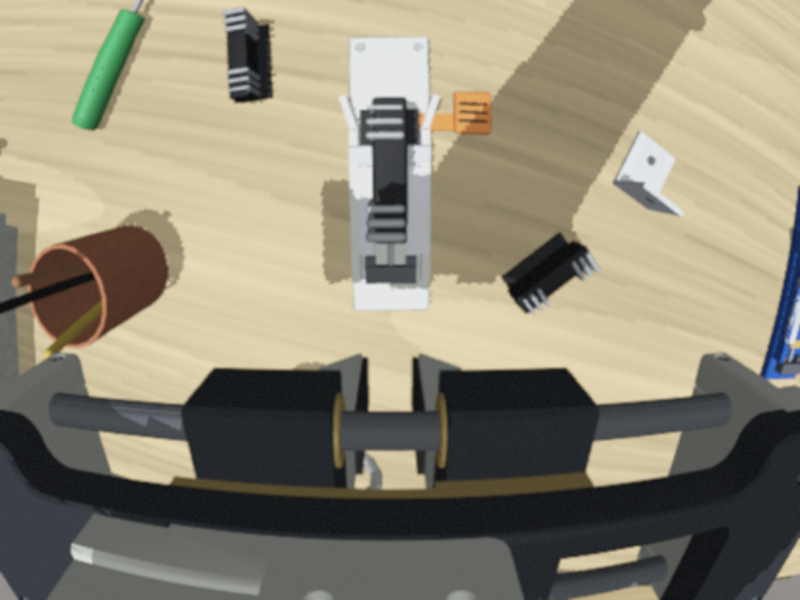

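The freed rack sits at (390,170) in the white rail, and the rail is vertical in the picture, so the jaws are aligned with it.

```bash
python3 - <<'E'
from h import *
d=np.load('w4.npz');f,W=d['f'],d['W'];g=f.astype(int)
m=(W[...,2]>.008)&(W[...,2]<.03)&(np.hypot(W[...,0]-.56,W[...,1]+.19)<.13)&(g.max(-1)-g.min(-1)<25)
m=cv2.morphologyEx(m.astype(np.uint8),cv2.MORPH_OPEN,np.ones((3,3)))>0
p=W[m];r=cv2.minAreaRect((p[:,:2]*1000).astype(np.float32));print(len(p),r)
m=(W[...,2]>.058)&(W[...,2]<.066)&(np.hypot(W[...,0]-.56,W[...,1]+.195)<.07);p=W[m]
a=np.radians(15.5);u=np.array([np.cos(a),np.sin(a)]);n=np.array([-u[1],u[0]])
c=p[:,:2]@n*1000;print('rack lateral',np.percentile(c,[1,5,50,95,99]),'along',np.percentile(p[:,:2]@u*1000,[1,99]))
print('rail',np.array(r[0])@n,np.array(r[0])@u)
st()
E
```

```text
7047 ((555.0392456054688, -188.14645385742188), (232.12950134277344, 141.8944091796875), 39.01652145385742)
rack lateral [-344.52408219 -343.27677354 -334.05227975 -325.03587641 -324.13398848] along [458.00085234 533.26734037]
rail -329.63143925552896 484.57276699762997
t 9.225 p [ 0.6344 -0.1713  0.3603] rv [-1.3997  1.0734  1.4003] F [-0.49  0.24 -0.13] w 0.348937591565489 q [ 0.01  0.53  0.27  1.56 -0.15  1.08  2.15]
```

```bash
python3 - <<'E'
from h import *
get_image('scene')
for t in('pencils','mug'):print(t,[(np.round(d['point'],3).tolist(),round(d['p'],2)) for d in pinpoint('scene',t)][:2])
d=np.load('w4.npz');W=d['W'];m=(W[...,2]>.09)&(W[...,2]<.2)&(W[...,1]<-.25);p=W[m];print(len(p),p.min(0),p.max(0))
a=np.radians(15.5);u=np.array([np.cos(a),np.sin(a)]);n=np.array([-u[1],u[0]]);print((p[:,:2]@n).max()+.334, (p[:,:2]@u).min()-.491)
to(.5624,-.1908,.30,105.5)
E
```

```text
pencils [([0.684, -0.385, -0.002], 0.74)]
mug [([0.775, -0.215, 0.001], 0.6), ([0.773, 0.225, -0.001], 0.54)]
1355 [ 0.64671088 -0.41503168  0.09000447] [ 0.71719511 -0.34352554  0.15241156]
-0.17735716623616798 0.029593152253385657
t 9.375 p [ 0.6346 -0.1713  0.3604] rv [-1.4007  1.0726  1.4006] F [-0.35  0.27  0.23] w 0.47918954549209997 q [ 0.01  0.53  0.27  1.56 -0.15  1.08  2.15]
shift [60.4 74.8 -0. ] turn [-0.4   0.    0.01]
```

Clear of everything.

Request:
arm_command(motion=[[52, 0, 38, 0, 0, 0, 0], [52, 0, 37, 0, 0, 0, 0], [52, 40, 0, 0, -0.2, 0, 0], [52, 40, 0, 0, 0, 0, 0], [52, 40, 0, 0, 0, 0, 0]])

```text
clock: 10.0
position: [0.5624, -0.1908, 0.2396]
ee_rot: [-1.404, 1.07, 1.402]
force: [0.4, 0.7, -0.4]
width: 0.567
```

```bash
python3 -c "
from h import *
to(.5624,-.1908,.211,105.5)"
```

```text
t 10.0 p [ 0.5624 -0.1908  0.2396] rv [-1.4041  1.07    1.4023] F [ 0.42  0.74 -0.43] w 0.5671233273214831 q [ 0.07  0.57  0.24  1.84 -0.19  0.75  2.25]
shift [28.6  0.   0.1] turn [-0.18 -0.02  0.06]
```

Request:
arm_command(motion=[[52, 18, 0, 0, 0, 0, 0], [52, 11, 0, 0, 0, 0, 0], [30, 0, 0, 0, 0, 0, 0], [24, 0, 0, 0, 0, 0, 0], [22, 0, 0, 0, 0, 0, 0]], newtons=5)

```text
clock: 10.62
position: [0.5629, -0.1911, 0.2123]
ee_rot: [-1.405, 1.07, 1.402]
force: [-0.3, 0.3, 1.3]
width: 0.291
```

Request:
arm_command(motion=[[15, 0, 0, 0, 0, 0, 0], [15, 0, 0, 0, 0, 0, 0], [15, 0, 0, 0, 0, 0, 0]], newtons=5)

```text
clock: 11.0
position: [0.5626, -0.191, 0.2115]
ee_rot: [-1.404, 1.07, 1.403]
force: [-0.8, -0.0, 2.8]
width: 0.215
```

Request:
arm_command(motion=[[10, 0, 0, 0, 0, 0, 0], [10, 0, 4, 0, 0, 0, 0], [10, 0, 8, 0, 0, 0, 0]], newtons=25)

```text
clock: 11.38
position: [0.5511, -0.194, 0.2114]
ee_rot: [-1.405, 1.069, 1.403]
force: [1.3, 0.5, 4.8]
width: 0.216
```

Request:
arm_command(motion=[[10, 0, 8, 0, 0, 0, 0], [10, 0, 8, 0, 0, 0, 0], [10, 0, 8, 0, 0, 0, 0]])

```text
clock: 11.75
position: [0.5271, -0.2007, 0.2112]
ee_rot: [-1.404, 1.071, 1.404]
force: [1.1, -0.9, 2.6]
width: 0.22
```

Request:
arm_command(motion=[[10, 0, 8, 0, 0, 0, 0], [10, 0, 8, 0, 0, 0, 0], [10, 0, 8, 0, 0, 0, 0], [10, 0, 8, 0, 0, 0, 0], [10, 0, 2, 0, 0, 0, 0]])

```text
clock: 12.38
position: [0.4939, -0.2097, 0.211]
ee_rot: [-1.402, 1.072, 1.404]
force: [-0.1, -0.4, 0.0]
width: 0.216
```

Request:
arm_command(motion=[[10, -10, 0, 0, 0, 0, 0], [10, -30, 0, 0, 0, 0, 0], [10, -40, 0, 0, 0, 0, 0], [10, -40, 0, 0, 0, 0, 0], [10, -35, 0, 0, 4.5, 0, 0]])

```text
clock: 13.0
position: [0.4948, -0.2092, 0.368]
ee_rot: [-1.346, 1.114, 1.346]
force: [-0.5, -0.6, -3.5]
width: 0.219
```

```bash
python3 -c "
from h import *
to(.60,.25,.365,101)"
```

```text
t 13.0 p [ 0.4948 -0.2092  0.368 ] rv [-1.3464  1.1141  1.3464] F [-0.53 -0.65 -3.5 ] w 0.21924987211529545 q [ 0.07  0.33  0.3   1.86 -0.12  0.97  2.18]
shift [   3.  -189.2  431.4] turn [-0.22  0.01  0.01]
```

Request:
arm_command(motion=[[10, 0, -8, 20, 0, 0, 0], [10, 0, -18, 40, 0, 0, 0], [10, 0, -18, 42, 0, 0, 0], [10, 0, -18, 42, 0, 0, 0], [10, 0, -18, 42, 0, 0, 0]])

```text
clock: 13.62
position: [0.5385, -0.01, 0.3665]
ee_rot: [-1.347, 1.114, 1.348]
force: [1.3, 0.0, -2.9]
width: 0.214
```

Request:
arm_command(motion=[[10, 0, -18, 42, 0, 0, 0], [10, 0, -18, 42, 0, 0, 0], [10, 0, -18, 42, 0, 0, 0], [10, 0, -18, 42, 0, 0, 0], [10, 0, -18, 40, 0, 0, 0]])

```text
clock: 14.25
position: [0.5876, 0.2113, 0.3663]
ee_rot: [-1.348, 1.114, 1.348]
force: [1.4, 0.1, -3.7]
width: 0.218
```

Request:
arm_command(motion=[[10, 0, -18, 30, 0, 0, 0], [10, 0, 0, 7, 0, 0, 0], [10, 0, 0, 0, 0, 0, 0]])

```text
clock: 14.62
position: [0.598, 0.2493, 0.3659]
ee_rot: [-1.348, 1.115, 1.348]
force: [-0.1, -0.0, -2.6]
width: 0.216
```

```bash
python3 - <<'E'
from h import *
s=st();f,W=wcloud();save('g',cv2.resize(f,(800,600)));np.savez('w5.npz',f=f,W=W)
for t in('dock_b','lips_b','mouth_b','rack'):print(t,[(np.round(d['point'],4).tolist(),round(d['p'],2)) for d in pinpoint('wrist',t)][:3])
g=f.astype(int)
m=(g[...,2]>1.5*g[...,0])&(g[...,2]>1.3*g[...,1])&(g[...,2]>50)&(abs(W[...,2]-.012)<.006)&(np.hypot(W[...,0]-.5,W[...,1]-.23)<.15)
p=W[m];print(fit(p,.18,np.array([.505,.23])))
r=cv2.minAreaRect((p[:,:2]*1000).astype(np.float32));print(len(p),r)
E
```

```text
t 14.625 p [0.598  0.2493 0.3659] rv [-1.3479  1.1146  1.3484] F [-0.06 -0.02 -2.6 ] w 0.21593785728512163 q [-0.59  0.5   0.18  1.57 -0.1   1.08  1.37]
dock_b [([0.5068, 0.2286, 0.0016], 0.56), ([0.4793, 0.2247, 0.0116], 0.34)]
lips_b [([0.5229, 0.2331, 0.0135], 0.8)]
mouth_b [([0.4777, 0.2236, 0.0093], 0.78)]
rack [([0.5962, -0.0595, 0.003], 0.96), ([0.5922, 0.2503, 0.1674], 0.76)]
(array([0.50687111, 0.23036804]), np.float64(11.77982591715206), array([53.3, 53.3, 53.2, 53.1, 53.1, 52.9, 53.1, 53.4, 54.2, 54.1]), array([ 0.1,  0.1,  0. , -0.1, -0.1, -0.2, -0.2, -0.1,  0.2,  0.2]), np.float64(-74.99720584909885))
4084 ((507.24029541015625, 229.98068237304688), (152.4069061279297, 54.41438293457031), 10.930810928344727)
```

View pics/g.png

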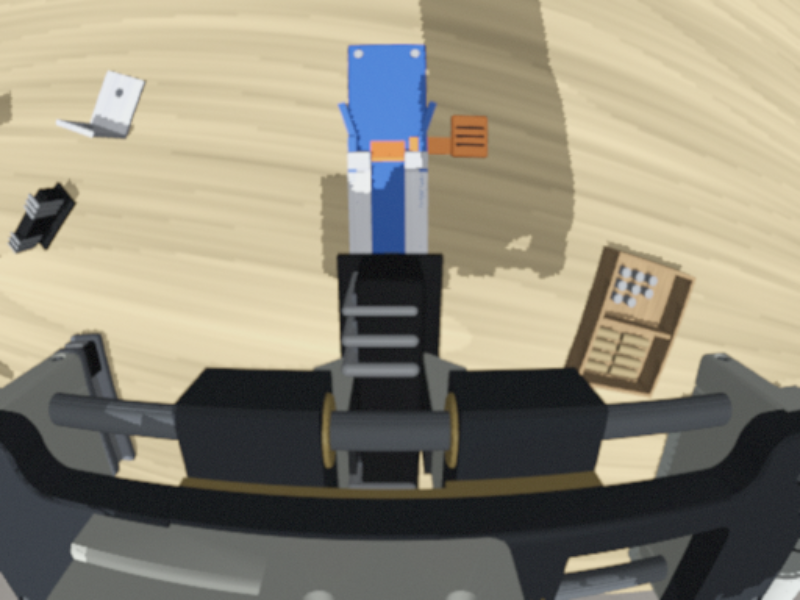

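The blue rail is vertical in the picture, with its mouth end at (387,45), pad at (470,137) and lips from y≈155. The held rack is level and parallel to it. Next I back off and descend mouthwards.

```bash
python3 -c "
from h import *
to(.4226,.2132,.26,101.2)"
```

```text
t 14.875 p [0.5986 0.2479 0.3665] rv [-1.3464  1.1148  1.3458] F [-0.46  0.09 -3.29] w 0.2183755074630912 q [-0.59  0.5   0.18  1.57 -0.1   1.08  1.37]
shift [106.5 179.4  -1.2] turn [-0.45 -0.02  0.01]
```

Request:
arm_command(motion=[[10, 0, 25, 0, 0, 0, 0], [10, 0, 45, 0, 0, 0, 0], [10, 10, 45, 0, -0.4, 0, 0], [10, 25, 40, 0, 0, 0, 0], [10, 35, 24, -1, 0, 0, 0]])

```text
clock: 15.5
position: [0.4216, 0.2133, 0.2967]
ee_rot: [-1.352, 1.108, 1.351]
force: [0.2, 0.7, -4.4]
width: 0.213
```

Request:
arm_command(motion=[[10, 30, 0, 0, 0, 0, 0], [10, 6, 0, 0, 0, 0, 0], [10, 0, 0, 0, 0, 0, 0]])

```text
clock: 15.88
position: [0.4236, 0.214, 0.2607]
ee_rot: [-1.352, 1.11, 1.351]
force: [0.9, -0.3, -3.8]
width: 0.222
```

```bash
python3 - <<'E'
from h import *
f,W=wcloud();save('i',cv2.resize(f,(800,600)))
to(.4226,.2132,.2125,101.2)
get_image('side')
print([(np.round(d['point'],4).tolist(),round(d['p'],2)) for d in pinpoint('side','rack')][:4])
E
```

```text
t 15.925 p [0.4238 0.2142 0.2611] rv [-1.3519  1.1088  1.351 ] F [-0.06  0.86 -3.23] w 0.21488081917156532 q [-0.68  0.38  0.13  2.1  -0.08  0.66  1.27]
shift [48.6  1.4 -0.8] turn [0.   0.03 0.08]
[([0.5988, -0.06, 0.0014], 0.77), ([0.5023, -0.3129, 0.0027], 0.68), ([0.4204, 0.2113, 0.0673], 0.59), ([0.7653, -0.0038, -0.0039], 0.39)]
```

Request:
arm_command(motion=[[10, 25, 2, -0.8, 0, 0, 0], [10, 18, 0, 0, 0, 0, 0], [10, 4, 0, 0, 0, 0, 0], [10, 1, 0, 0, 0, 0, 0], [10, 0, 0, 0, 0, 0, 0]])

```text
clock: 16.65
position: [0.4216, 0.2131, 0.2129]
ee_rot: [-1.352, 1.109, 1.352]
force: [-0.5, -0.3, -2.0]
width: 0.218
```

Request:
arm_command(motion=[[10, 0, -5, 0, 0, 0, 0], [10, 0, -8, 0, 0, 0, 0], [10, 0, -8, 0, 0, 0, 0], [10, 0, -8, 0, 0, 0, 0], [10, 0, -8, 0, 0, 0, 0]])

```text
clock: 17.27
position: [0.4581, 0.2203, 0.2122]
ee_rot: [-1.352, 1.11, 1.352]
force: [0.5, 0.6, -3.1]
width: 0.214
```

Request:
arm_command(motion=[[10, 0, -5, 0, 0, 0, 0], [10, 0, -5, 0, 0, 0, 0], [10, 0, -5, 0, 0, 0, 0]])

```text
clock: 17.65
position: [0.4722, 0.2231, 0.2122]
ee_rot: [-1.352, 1.11, 1.353]
force: [-1.6, -0.7, 0.2]
width: 0.214
```

```bash
cat >> h.py <<'E'
def rail():
    s=st();a=np.radians(11.2);d=np.array(s['position'])*1000-[507,229.85,0];c,n=np.cos(a),np.sin(a)
    F=s['force'];print('rail x %.1f y %.1f z %.1f  Fx %.1f Fy %.1f Fz %.1f M'%(d[0]*c+d[1]*n,-d[0]*n+d[1]*c,d[2],F[0]*c+F[1]*n,-F[0]*n+F[1]*c,F[2]),np.round(s['ft_torque'],2))
E
python3 -c "
from h import *
rail()"
```

```text
t 17.65 p [0.4722 0.2231 0.2122] rv [-1.3521  1.1104  1.3527] F [-1.6  -0.68  0.22] w 0.21368221561137118 q [-0.63  0.52  0.11  2.03 -0.1   0.6   1.32]
rail x -35.4 y 0.1 z 212.2  Fx -1.7 Fy -0.4 Fz 0.2 M [-0.01  0.44 -0.02]
```

Request:
arm_command(motion=[[10, 0, -5, 0, 0, 0, 0], [10, 0, -5, 0, 0, 0, 0], [10, 0, -5, 0, 0, 0, 0]])

```text
clock: 18.02
position: [0.4876, 0.2263, 0.2125]
ee_rot: [-1.353, 1.109, 1.352]
force: [-0.6, 0.2, 0.8]
width: 0.217
```

Request:
arm_command(motion=[[10, 0, -5, 0, 0, 0, 0], [10, 0, -5, 0, 0, 0, 0], [10, 0, -5, 0, 0, 0, 0]])

```text
clock: 18.4
position: [0.502, 0.229, 0.2122]
ee_rot: [-1.352, 1.11, 1.352]
force: [0.1, -0.7, -0.6]
width: 0.217
```

```bash
python3 -c "
from h import *
rail()"
```

```text
t 18.4 p [0.502  0.229  0.2122] rv [-1.3523  1.1098  1.3523] F [ 0.12 -0.69 -0.62] w 0.21705894369052467 q [-0.61  0.55  0.12  1.95 -0.1   0.64  1.34]
rail x -5.1 y 0.2 z 212.2  Fx -0.0 Fy -0.7 Fz -0.6 M [0.07 0.07 0.01]
```

Smooth. Front is now under the lips at x≈+35; continuing.

Request:
arm_command(motion=[[10, 0, -5, 0, 0, 0, 0], [10, 0, -5, 0, 0, 0, 0], [10, 0, -5, 0, 0, 0, 0]])

```text
clock: 18.77
position: [0.5166, 0.2319, 0.2122]
ee_rot: [-1.352, 1.11, 1.352]
force: [-0.2, 0.1, -0.5]
width: 0.219
```

Request:
arm_command(motion=[[10, 0, -4, 0, 0, 0, 0], [10, 0, -4, 0, 0, 0, 0]])

```text
clock: 19.02
position: [0.5243, 0.2335, 0.2121]
ee_rot: [-1.352, 1.11, 1.353]
force: [-0.3, -0.6, -1.5]
width: 0.216
```

Request:
arm_command(motion=[[10, 0, -4, 0, 0, 0, 0], [10, 0, -4, 0, 0, 0, 0]])

```text
clock: 19.27
position: [0.5319, 0.2349, 0.2118]
ee_rot: [-1.352, 1.111, 1.353]
force: [-1.5, 0.8, -5.1]
width: 0.218
```

Request:
arm_command(motion=[[10, 0, -3, 0, 0, 0, 0], [10, 0, -3, 0, 0, 0, 0]])

```text
clock: 19.52
position: [0.5375, 0.236, 0.2116]
ee_rot: [-1.352, 1.112, 1.353]
force: [-2.7, -0.6, -9.1]
width: 0.214
```

```bash
python3 -c "
from h import *
rail()"
```

```text
t 19.525 p [0.5375 0.236  0.2116] rv [-1.352   1.1116  1.3535] F [-2.71 -0.56 -9.06] w 0.21397117269060348 q [-0.59  0.6   0.12  1.86 -0.1   0.69  1.36]
rail x 31.1 y 0.1 z 211.6  Fx -2.8 Fy -0.0 Fz -9.1 M [-0.04  0.54 -0.07]
```

The lips are bearing down on the foot, so I'm easing the tool down about 1 mm.

Request:
arm_command(motion=[[10, 0.7, 0, 0, 0, 0, 0], [10, 0.3, 0, 0, 0, 0, 0]])

```text
clock: 19.77
position: [0.5382, 0.2362, 0.2115]
ee_rot: [-1.352, 1.109, 1.352]
force: [-1.5, -0.6, -2.0]
width: 0.214
```

```bash
python3 -c "
from h import *
rail()"
```

```text
t 19.775 p [0.5382 0.2362 0.2115] rv [-1.3525  1.1091  1.3517] F [-1.54 -0.62 -1.98] w 0.21434805163979678 q [-0.59  0.6   0.12  1.86 -0.1   0.69  1.36]
rail x 31.8 y 0.2 z 211.5  Fx -1.6 Fy -0.3 Fz -2.0 M [-0.09  0.27  0.05]
```

Relaxed. Continuing in small steps.

Request:
arm_command(motion=[[10, 0, -2.5, 0, 0, 0, 0], [10, 0, -2.5, 0, 0, 0, 0]])

```text
clock: 20.02
position: [0.5429, 0.2372, 0.2113]
ee_rot: [-1.352, 1.11, 1.352]
force: [-1.2, 0.4, -3.5]
width: 0.217
```

Request:
arm_command(motion=[[10, 0, -2, 0, 0, 0, 0], [10, 0, -2, 0, 0, 0, 0]])

```text
clock: 20.27
position: [0.5467, 0.2379, 0.2111]
ee_rot: [-1.352, 1.11, 1.353]
force: [-3.0, -1.0, -2.4]
width: 0.221
```

```bash
python3 -c "
from h import *
rail()"
```

```text
t 20.275 p [0.5467 0.2379 0.2111] rv [-1.3521  1.1105  1.3527] F [-3.   -0.97 -2.37] w 0.22120571624322063 q [-0.58  0.61  0.12  1.84 -0.11  0.7   1.36]
rail x 40.5 y 0.2 z 211.1  Fx -3.1 Fy -0.4 Fz -2.4 M [-0.09  0.77  0.03]
```

Request:
arm_command(motion=[[10, 0, -2, 0, 0, 0, 0], [10, 0, -2, 0, 0, 0, 0]])

```text
clock: 20.52
position: [0.5502, 0.2387, 0.211]
ee_rot: [-1.352, 1.111, 1.353]
force: [-5.4, -1.1, -2.0]
width: 0.221
```

Request:
arm_command(motion=[[10, 0, -1.5, 0, 0, 0, 0], [10, 0, -1, 0, 0, 0, 0]])

```text
clock: 20.78
position: [0.5524, 0.2391, 0.211]
ee_rot: [-1.352, 1.112, 1.354]
force: [-6.8, -1.3, -0.2]
width: 0.216
```

```bash
python3 -c "
from h import *
rail()"
```

```text
t 20.775 p [0.5524 0.2391 0.211 ] rv [-1.3517  1.1117  1.3539] F [-6.83 -1.32 -0.23] w 0.2159251736582767 q [-0.58  0.62  0.12  1.83 -0.11  0.71  1.37]
rail x 46.3 y 0.3 z 211.0  Fx -7.0 Fy 0.0 Fz -0.2 M [-0.19  1.32 -0.06]
```

Request:
arm_command(motion=[[10, 0, -1.5, 0, 0, 0, 0], [10, 0, -1, 0, 0, 0, 0]])

```text
clock: 21.02
position: [0.5547, 0.2396, 0.211]
ee_rot: [-1.352, 1.112, 1.354]
force: [-7.6, -2.5, -0.8]
width: 0.217
```

Request:
arm_command(motion=[[10, 0, -1, 0, 0, 0, 0], [10, 0, -0.5, 0, 0, 0, 0]])

```text
clock: 21.28
position: [0.556, 0.2398, 0.2109]
ee_rot: [-1.352, 1.112, 1.354]
force: [-7.6, -1.2, 0.0]
width: 0.219
```

```bash
python3 -c "
from h import *
rail()"
```

```text
t 21.275 p [0.556  0.2398 0.2109] rv [-1.3516  1.1122  1.3544] F [-7.57 -1.24  0.01] w 0.21909503571306732 q [-0.58  0.62  0.12  1.82 -0.11  0.71  1.37]
rail x 50.1 y 0.3 z 210.9  Fx -7.7 Fy 0.3 Fz 0.0 M [-0.22  1.45 -0.02]
```

Request:
arm_command(motion=[[10, 0, -1, 0, 0, 0, 0], [10, 0, -1, 0, 0, 0, 0]])

```text
clock: 21.52
position: [0.5579, 0.2402, 0.2109]
ee_rot: [-1.352, 1.112, 1.355]
force: [-8.2, -1.7, -1.1]
width: 0.216
```

Request:
arm_command(motion=[[10, 0, -1, 0, 0, 0, 0], [10, 0, 0, 0, 0, 0, 0]])

```text
clock: 21.78
position: [0.5589, 0.2404, 0.2109]
ee_rot: [-1.352, 1.112, 1.355]
force: [-8.1, -1.6, -0.3]
width: 0.214
```

```bash
python3 -c "
from h import *
rail();f,W=wcloud()
f2=get_image('side')['frame'];save('j',f)"
```

```text
t 21.775 p [0.5589 0.2404 0.2109] rv [-1.3515  1.1124  1.3545] F [-8.08 -1.61 -0.28] w 0.21449194607190614 q [-0.58  0.62  0.12  1.81 -0.11  0.72  1.37]
rail x 53.0 y 0.3 z 210.9  Fx -8.2 Fy -0.0 Fz -0.3 M [-0.18  1.49  0.03]
```

Request:
arm_command(motion=[[10, 0, -1, 0, 0, 0, 0], [10, 0, -0.5, 0, 0, 0, 0]])

```text
clock: 22.12
position: [0.5603, 0.2407, 0.2108]
ee_rot: [-1.351, 1.113, 1.355]
force: [-7.2, -1.4, -2.5]
width: 0.215
```

Request:
arm_command(motion=[[10, 0, -0.7, 0, 0, 0, 0], [10, 0, 0, 0, 0, 0, 0]])

```text
clock: 22.38
position: [0.5612, 0.2409, 0.2108]
ee_rot: [-1.352, 1.112, 1.354]
force: [-6.8, -1.4, -2.3]
width: 0.217
```

```bash
python3 -c "
from h import *
rail()"
```

```text
t 22.375 p [0.5612 0.2409 0.2108] rv [-1.3517  1.1121  1.3544] F [-6.83 -1.44 -2.27] w 0.2167491884836077 q [-0.57  0.63  0.12  1.8  -0.11  0.72  1.37]
rail x 55.3 y 0.3 z 210.8  Fx -7.0 Fy -0.1 Fz -2.3 M [-0.14  1.33  0.01]
```

The axial force dropped and the upward tongue force vanished, so it looks like a click at x≈54. I'll go slightly further, then test with a gentle pull back.

Request:
arm_command(motion=[[10, 0, -0.8, 0, 0, 0, 0], [10, 0, 0, 0, 0, 0, 0]])

```text
clock: 22.62
position: [0.5619, 0.2411, 0.2108]
ee_rot: [-1.352, 1.112, 1.354]
force: [-7.6, -0.7, -1.7]
width: 0.216
```

Request:
arm_command(motion=[[10, 0, 1.5, 0, 0, 0, 0], [10, 0, 1.5, 0, 0, 0, 0]])

```text
clock: 22.88
position: [0.5597, 0.2406, 0.2109]
ee_rot: [-1.352, 1.11, 1.353]
force: [-1.1, -0.6, -7.4]
width: 0.219
```

Request:
arm_command(motion=[[10, 0, 1, 0, 0, 0, 0], [10, 0, 0, 0, 0, 0, 0]])

```text
clock: 23.12
position: [0.5593, 0.2404, 0.2112]
ee_rot: [-1.353, 1.109, 1.352]
force: [-0.3, -0.1, -10.0]
width: 0.215
```

```bash
python3 -c "
from h import *
rail()"
```

```text
t 23.125 p [0.5593 0.2404 0.2112] rv [-1.3526  1.1091  1.3516] F [ -0.31  -0.09 -10.02] w 0.2148597119025605 q [-0.58  0.62  0.12  1.81 -0.11  0.72  1.37]
rail x 53.4 y 0.2 z 211.2  Fx -0.3 Fy -0.0 Fz -10.0 M [ 0.18 -0.17 -0.03]
```

Request:
arm_command(motion=[[10, 0.7, 1, 0, 0, 0, 0], [10, 0, 0.5, 0, 0, 0, 0], [10, 0, 0, 0, 0, 0, 0]])

```text
clock: 23.5
position: [0.5587, 0.2402, 0.2113]
ee_rot: [-1.353, 1.107, 1.35]
force: [5.2, 0.8, -5.9]
width: 0.218
```

```bash
python3 -c "
from h import *
rail()"
```

```text
t 23.5 p [0.5587 0.2402 0.2113] rv [-1.353   1.1071  1.3499] F [ 5.23  0.84 -5.92] w 0.21757207062943365 q [-0.58  0.62  0.12  1.81 -0.11  0.71  1.37]
rail x 52.7 y 0.1 z 211.3  Fx 5.3 Fy -0.2 Fz -5.9 M [ 0.25 -1.34 -0.  ]
```

It holds against a 5 N pull, so it's latched. Now I ease off, release and lift.

Request:
arm_command(motion=[[10, 0, -1.8, 0, 0, 0, 0], [10, 0, 0, 0, 0, 0, 0], [30, 0, 0, 0, 0, 0, 0], [40, 0, 0, 0, 0, 0, 0], [40, 0, 0, 0, 0, 0, 0]])

```text
clock: 24.12
position: [0.5591, 0.2405, 0.2106]
ee_rot: [-1.352, 1.11, 1.353]
force: [-0.2, 0.3, 0.2]
width: 0.426
```

Request:
arm_command(motion=[[40, -10, 0, 0, 0, 0, 0], [40, -30, 0, 0, 0, 0, 0], [40, -45, 0, 0, 0, 0, 0], [40, -45, 0, 0, 0, 0, 0], [40, -30, 0, 0, 0, 0, 0]])

```text
clock: 24.75
position: [0.5594, 0.2404, 0.3737]
ee_rot: [-1.353, 1.107, 1.351]
force: [0.8, 0.3, -0.2]
width: 0.435
```

Request:
arm_command(motion=[[40, 0, -30, 0, 0, 0, 0], [40, 0, -30, 0, 0, 0, 0], [40, 0, -20, 0, 0, 0, 0], [40, 0, 0, 0, 0, 0, 0], [40, 0, 0, 0, 0, 0, 0]])

```text
clock: 25.38
position: [0.6371, 0.2559, 0.3707]
ee_rot: [-1.352, 1.11, 1.353]
force: [-0.5, -0.5, -0.7]
width: 0.436
```

```bash
python3 - <<'E'
from h import *
rail();f,W=wcloud();g=cv2.resize(f[:280,150:400],(800,896))[:,:]
save('k',cv2.resize(f[:260,130:400],(623,600)))
a=np.radians(11.2);u=np.array([np.cos(a),np.sin(a)]);n=np.array([-u[1],u[0]]);o=np.array([.507,.22985])
m=(W[...,2]>.056)&(W[...,2]<.067)&(np.hypot(W[...,0]-.555,W[...,1]-.24)<.07);p=W[m];r=cv2.minAreaRect((p[:,:2]*1000).astype(np.float32));c=np.array(r[0])/1000-o
print(r,'rail',c@u*1000,c@n*1000,np.median(p[:,2]))
get_image('scene')
for t in('rack','tape','stapler','bracket','screwdriver','mug','fittings','pencils'):print(t,[(np.round(d['point'],3).tolist(),round(d['p'],2)) for d in pinpoint('scene',t)][:3])
E
```

```text
t 25.375 p [0.6371 0.2559 0.3707] rv [-1.352   1.1102  1.3528] F [-0.5  -0.54 -0.67] w 0.436362630824162 q [-0.56  0.56  0.16  1.46 -0.1   1.13  1.39]
rail x 132.7 y 0.3 z 370.7  Fx -0.6 Fy -0.4 Fz -0.7 M [0.05 0.01 0.04]
((556.542724609375, 239.01007080078125), (86.05426025390625, 23.060264587402344), 11.459684371948242) rail 50.37839152473045 -0.6372802967817447 0.06235419751723753
rack [([0.504, -0.31, 0.0], 0.75), ([0.554, 0.238, 0.013], 0.7), ([0.599, -0.058, 0.006], 0.7)]
tape [([0.77, 0.223, -0.001], 0.83), ([0.768, 0.0, 0.006], 0.67), ([0.476, -0.426, -0.001], 0.25)]
stapler [([0.77, -0.0, 0.004], 0.61)]
bracket [([0.5, 0.002, -0.001], 0.73)]
screwdriver [([0.474, -0.423, -0.002], 0.66), ([0.504, 0.23, -0.002], 0.47), ([0.594, 0.455, 0.002], 0.37)]
mug [([0.772, -0.212, -0.001], 0.57)]
fittings [([0.591, 0.456, -0.002], 0.6)]
pencils [([0.68, -0.38, -0.0], 0.92)]
```

View pics/k.png

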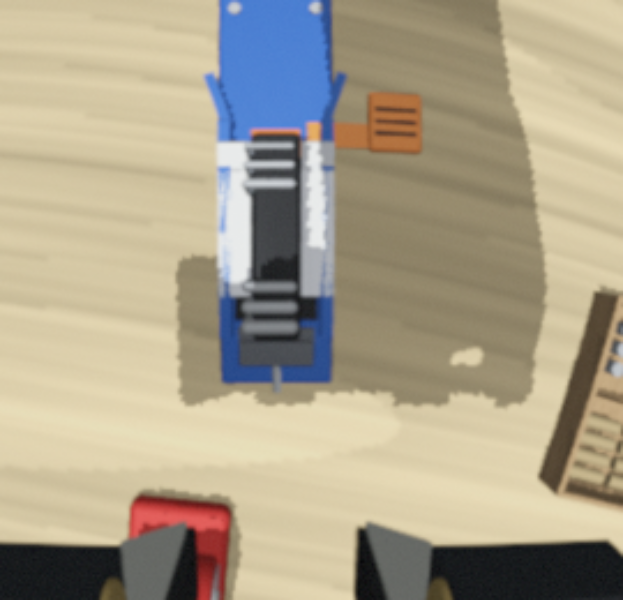

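The rack stands fully in the blue rail at (275,235), against the plunger end, with the tongue just behind it at (275,132). Last check: the catch pad's height, then hand in.

```bash
python3 - <<'E'
from h import *
f,W=wcloud();a=np.radians(11.2);u=np.array([np.cos(a),np.sin(a)]);n=np.array([-u[1],u[0]]);o=np.array([.507,.22985])
for F,V,l in((f,W,'now'),(np.load('w5.npz')['f'],np.load('w5.npz')['W'],'empty')):
  q=orange(F,V,o,.1);k=(q[:,:2]-o)@n>.045;print(l,k.sum(),np.median(q[k,2]))
arm.sign_off()
E
```

```text
now 447 0.02047265892172634
empty 474 0.020497048848952315
the job is handed in; nothing more can be done
```

The rack is now locked in the blue rail, and I handed the job in at about 25 s of the 72 s allowed.

**What I did:** I pressed the white rail's catch pad straight down, reaching 14.6 N at the bottom of its travel. That freed the rack. I drew it out, lifted it across and slid it into the blue rail in small steps, with at most about 8 N along the rail. It clicked in with its origin at about rail x +53 mm.

**What the last checks showed:**
- **Lock:** The push force dropped at the click, and the rack then held against a pull of about 5 N.
- **After release:** The rack stayed where it was. The camera put it at about +50 mm against +53 mm from the arm, roughly the 2–3 mm by which it also read low on the white rail. The blue pad read the same height as with the rail empty (20.5 mm), so its catch is sprung up.
- **Other objects:** Where I had earlier readings, nothing had moved. The tape dispenser, stapler, bracket, screwdriver and fittings tray only got a look at the end, and I kept clear of them.

**One thing that went less smoothly:** During insertion and the pull test the foot bore up against the lips, with up to about 10 N vertically. I lowered the tool by about 1 mm each time and it eased.

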